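# Hang the washed carafe upside down on its drying peg

### The arm

A 6-joint arm with a two-finger parallel gripper is mounted at the origin on a cart in front of the work surface, level with it; the furniture and walls round the work are solid. World frame = base frame: x ahead of the robot, y to its left, z up, the work surface at z = 0. Lengths are in mm, angles in rad, forces in N, time in s.
With the tool pointing down it reaches from about 350 to 875 mm from the base axis. Payload 4.2 kg.
Tool frame: the origin (TCP) lies midway between the tips of the shut fingers; the grasp point (between the pads) lies 19 mm behind it; y points along the fingers, z is the direction in which the jaws open and shut, and the axes are right-handed (so a half turn about y gives the same grasp; the last joint's range is limited). The gripper opens to 85 mm and grips with 20 to 120 N. Pads are 22 mm wide; open, the fingers measure 114 mm over their backs; the gripper's body (76 mm by 85 mm) begins 54 mm behind the grasp point. The pads swing forward as they close: fully open they stand 13 mm farther back than shut.
Start: joints at [-0.971, 0.385, 0.008, 0, -1.194, -0.259], TCP at [208.915, -589.028, 203.212] pointing down, gripper open.
Joint ranges: [-3.14, 3.14], [-1.21, 2.06], [-1.07, 1.41], [-3.16, 2.05], [-2.99, -0.16], [-3.1, 3.1]. Speed limits (rad/s): [2.79, 2.79, 3.14, 3.14, 3.14, 3.14].

### API

Orientations are given as a rotation vector (axis times angle).
In Python, from workcell import robot, capture gives the robot as it stands.
- The arm moves only by the tool apply_moves, never from a script. Its argument "commands" is a list of rows, each an object of numbers: "dx", "dy", "dz": the shift along the tool's x, y, z in m; "rx", "ry", "rz": the turn, a rotation vector about the tool's x, y, z in degrees. A call has 1 to 8 rows; each row is the pose to reach, as a shift and turn from the pose commanded when the call began, along the tool's axes at that moment; what a row does not reach only later rows make up. A row lasts 1/8 s, in which the tool goes at most 62.5 mm and 10.7 degrees, less where a joint would pass 70% of its speed; a pose out of reach is approached as far as the arm can. A call with a gripper value outside its range is refused whole. "jaw" is the finger opening in m, from 0 to 0.0854, set as the call begins (left out, the last holds). The fingers move at their own pace and stop on an object; the grip force is fixed at half the most. Time passes only in rows, so rows that repeat a pose let the fingers close. It gives the time, the measured TCP pose, the force and the opening at its end, in the units of the state.
- robot.get_obs(): the state, without advancing time (a new reading comes with each control period).
- capture(name): name is "side" or "top"; returns a dict with "frame" (384x512x3 uint8, blue, green, red), "fx", "fy", "cx", "cy" (pixels), "rvec" (rotation vector, rad) and "tvec" (3), from world to camera coordinates, as OpenCV has them. Camera axes: x right, y down, z forward; pixel columns grow to the right and rows downward; lengths in mm; the calibration is good to about 2 mm. A picture is of the moment at which its call begins. There is no depth.
- robot.job_done(): hands the job in, once; it reports no verdict.
The state is a dict: "time_s": time; "joint_positions": joint angles; "joint_vel": joint speeds; "effort": joint torques, N m; "eef_pos": TCP position; "ee_rot": TCP orientation; "contact_force": force on the tool from outside, world axes, zero at the start; "wrist_torque": the same for the moment, N m; "gripper_width": finger opening in mm.
Only numpy, scipy, OpenCV 4.12 (cv2) and the standard library are available. Lean on these libraries where they do the work, as an engineer would, in place of code of your own. Each camera call takes 0.05 s, during which the arm holds its last target. There are 200 camera calls.

### The job

The washed square white carafe lies on the sloping draining ramp. Turn it upside down and put it on the slim drying peg, the one that fits into its neck: lower it gently, without dropping or ramming it, until its rim rests on the peg's collar, then let go and leave it standing there. Leave the things around as they are.

Things in the scene. Friction and masses are not known exactly. Their poses are not given: they have to be found in the camera images.
- carafe: White square hollow carafe: body 56x56 mm, 120 mm long, then shoulder and round neck (43 mm outside, 32 mm opening) to the rim 155 mm from the base; 149 mm deep inside; 0.2-0.35 kg. Origin: centre of its base, outside; z along its axis to the mouth; x, y square to its sides. It starts lying on a flat side on the ramp, y level, mouth pointing away from the robot, about 15 degrees below level.
- carafe_mouth (a point): Centre of the carafe's rim, 155 mm from the base along its z.
- drain_ramp: Fixed ribbed wooden draining ramp, 190 mm long, 130 mm wide, sloping down at 15 degrees along its own +x (away from the robot), from about 80 mm high at the robot's end to 35 mm. Origin under its middle, on the hob.
- slim_stand: Fixed stand: wooden base 110x110x16 mm, upright steel peg 27 mm thick, rounded tip 145 mm above the hob. A dark collar 56 mm across sits on the peg; its flat top, where the carafe's rim shall rest, is 34 to 94 mm above the hob, differs each time and is not measured: find it by touch or sight. Origin under the base's centre, z up along the peg.
- slim_stand_tip (a point): Tip of the slim peg, on its axis, 145 mm above the hob.
- wide_stand: Similar fixed stand with a wide peg for mugs, 44 mm thick and 100 mm high, too thick for the carafe's neck; not to be used. It and the slim stand may have changed places. Origin under the base's centre.
- scrub_brush: Bystander: wooden scrubbing brush lying flat, 55x140x42 mm. Origin under its middle.
- salt_shaker: Bystander: glass salt shaker with a metal cap, 44 mm wide, 90 mm tall. Origin under its middle.
- dotted_mug: Bystander: white mug with dots, 92 mm wide (124 mm over the handle), 104 mm tall. Origin under its middle.
- kitchen_timer: Bystander: round kitchen timer, 72 mm wide, 49 mm tall. Origin under its middle.
- onion: Bystander: onion, 85 mm. Origin under its middle.
- pepper_mill: Bystander: dark wooden pepper mill, 58 mm wide, 160 mm tall. Origin under its middle.

How it is judged:
By the outcome, as a careful person would: the job done as asked, in the order asked, and still so for the second after the job is handed in, with the robot touching nothing.
It also fails if it takes over 58 s, if anything falls off the work surface, if the arm or the gripper's body presses on something with over 40 N, if the wrist force passes 120 N, or if a joint passes its speed limit or range.

## Working session

There is one attempt and no reset: what is moved stays moved. The work goes in short steps, Python scripts to look and compute and a tool call to move; the robot and the scene stay as the last step left them, time stands still between calls to the robot, and variables do not carry over. Pictures are saved under pics/ and viewed, about 8 in all and at most 12, crops included, and the job is handed in when it is done.

Besides the shell and the picture viewer there is one more tool, called after "Emit:" as name(argument=value, ...) on one line, values as JSON. apply_moves: Moves the arm, as the interface text tells. Its arguments: {"type":"object","properties":{"commands":{"type":"array"},"jaw":{"type":"number"}},"required":["commands"]}

```bash
ls; mkdir -p pics
python3 - <<'E'
from workcell import robot,capture
import cv2,json,numpy as np
for n in("side","top"):
    c=capture(n);f=c.pop("frame");cv2.imwrite(f"pics/{n}0.png",f)
    cv2.imwrite(f"pics/{n}0b.png",cv2.resize(f,(800,600),interpolation=cv2.INTER_CUBIC))
    np.save(n+".npy",{k:np.array(v) for k,v in c.items()},allow_pickle=True)
    R=cv2.Rodrigues(np.array(c["rvec"]))[0];print(n,c,-R.T@np.array(c["tvec"]).ravel())
print(robot.get_obs())
E
```

```text
pics
side {'fx': 411.0201744940962, 'fy': 411.0201744940962, 'cx': 251.86290892660443, 'cy': 191.4653955217415, 'rvec': array([ 0.15057574, -2.72661856,  1.49683576]), 'tvec': array([ 585.47197269,  155.40389346, 1298.1040262 ])} [ 502.04823324 1065.11196784  815.77321065]
top {'fx': 355.5975983196243, 'fy': 355.5975983196243, 'cx': 251.44714583819842, 'cy': 192.39042433418706, 'rvec': array([ 2.18743349, -2.19337145,  0.10364066]), 'tvec': array([ -14.0590658 ,  566.90253233, 1122.17072593])} [ 478.75686783    4.49618218 1162.58974814]
{'time_s': 0.1, 'joint_positions': array([-9.71388104e-01,  3.85504717e-01,  6.76157235e-03, -4.61231815e-04,
       -1.19400547e+00, -2.58608187e-01]), 'joint_vel': array([ 0.00073478, -0.00191278,  0.00302625,  0.0012721 , -0.00101171,
        0.00019272]), 'effort': array([-3.39385415e-04, -3.93319952e+01,  1.88929296e+01,  4.19797227e+00,
       -2.57839194e-03,  3.15853796e-06]), 'eef_pos': array([ 208.73132078, -588.49779913,  202.21165322]), 'ee_rot': array([-1.55226091, -0.26689152,  0.26755722]), 'contact_force': array([-0.96054072,  0.09039036, -0.6450293 ]), 'wrist_torque': array([ 0.0312666 ,  0.01597758, -0.00085483]), 'gripper_width': 85.14090955239487}
```

View pics/side0b.png

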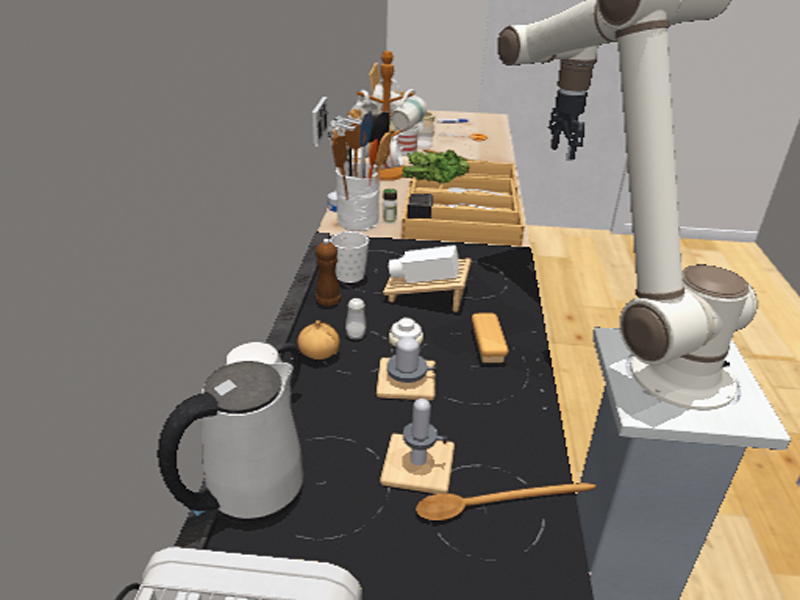

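View pics/top0b.png

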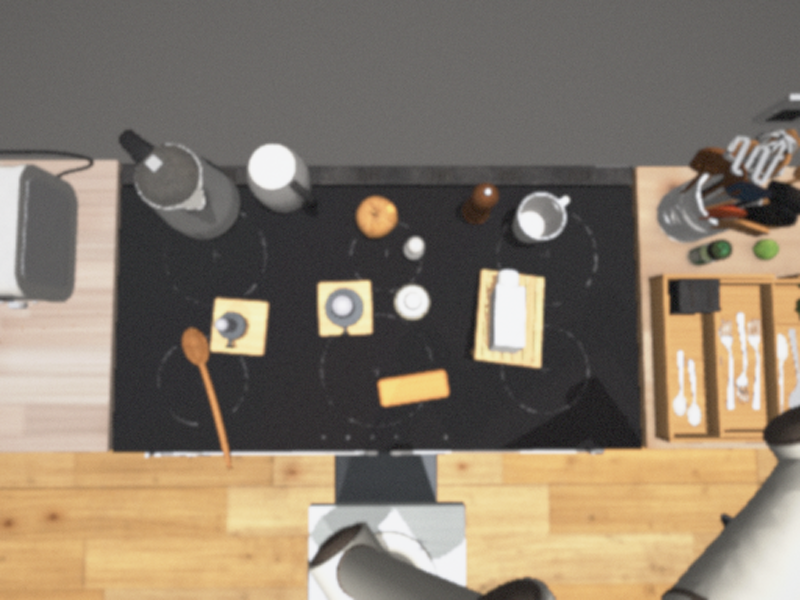

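The top view shows the carafe on its ramp at about (510,315) in the 800-wide picture. The slim stand is at (238,326), with its tip leaning outward in view at (222,325), and the wide stand is at (345,307). In the side view the slim peg tip is at (421,403), the collar at (421,437) and the carafe at (425,265). I'll zoom in with grids.

Run:
```python
import cv2,numpy as np
def crop(n,u,v,w,h,s):
    f=cv2.imread(f"pics/{n}0.png")[v:v+h,u:u+w]
    f=cv2.resize(f,None,fx=s,fy=s,interpolation=cv2.INTER_CUBIC)
    for a in range(-u%10,w,10):
        cv2.line(f,(a*s,0),(a*s,4 if (u+a)%20 else 10),(0,255,255),1); 
        if (u+a)%20==0: cv2.putText(f,str(u+a),(a*s,18),0,.35,(0,255,255),1)
    for a in range(-v%10,h,10):
        cv2.line(f,(0,a*s),(6,a*s),(0,255,255),1); cv2.putText(f,str(v+a),(8,a*s+4),0,.35,(0,255,255),1)
    return f
T=crop("top",296,165,66,75,6)[:, :396]; S=crop("side",240,150,66,50,6)
A=crop("top",130,185,50,50,6); B=crop("side",240,250,55,70,6)
c=np.zeros((600,800,3),np.uint8)
def put(i,y,x):
    h,w=min(i.shape[0],600-y),min(i.shape[1],800-x); c[y:y+h,x:x+w]=i[:h,:w]
c[:]=0
put(cv2.resize(T,None,fx=.66,fy=.66),300,0)
put(S,0,0); put(A,300,265); put(B,0,400); put(B,0,400)
put(A,300,265) if 0 else None
cv2.imwrite("pics/crop.png",c)
# rough plane-based positions
L={n:np.load(n+".npy",allow_pickle=True).item() for n in("top","side")}
def ray(n,u,v):
    c=L[n];R=cv2.Rodrigues(c["rvec"])[0];o=-R.T@c["tvec"].ravel()
    return o,R.T@np.array([(u-c["cx"])/c["fx"],(v-c["cy"])/c["fy"],1])
def atz(n,u,v,z):
    o,d=ray(n,u,v);return o+d*(z-o[2])/d[2]
k=1.5625
for nm,n,u,v,z in [("slim base","top",239,326,16),("slimtip","top",221,325,140),("wide","top",342,305,95),("slimtip s","side",421,401,145),("carafe","top",508,315,85),("brush","top",413,388,42),("onion","top",377,215,60),("salt","top",414,247,90),("timer","top",412,301,45),("kettle","top",205,195,100)]:
    print(nm,atz(n,u/k,v/k,z).round())
```

```text
slim base [516. 300.  16.]
slimtip [514. 301. 140.]
wide [553.  84.  95.]
slimtip s [519. 305. 145.]
carafe [ 533. -239.   85.]
brush [390. -55.  42.]
onion [737.  16.  60.]
salt [667. -56.  90.]
timer [564. -54.  45.]
kettle [767. 349. 100.]
```

View pics/crop.png

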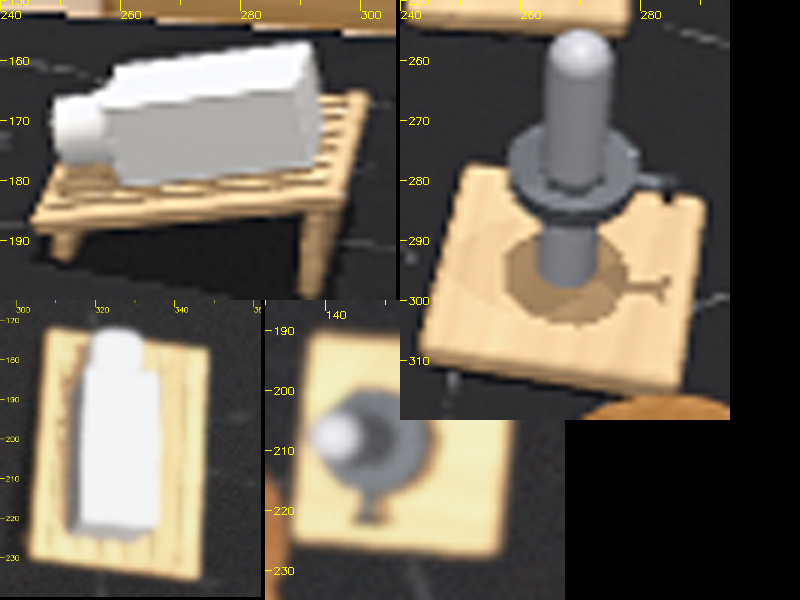

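```bash
cat > h.py <<'E'
import cv2,numpy as np
from scipy.optimize import least_squares
from scipy.spatial.transform import Rotation as Ro
L={n:np.load(""+n+".npy",allow_pickle=True).item() for n in("top","side")}
def proj(n,P):
    c=L[n];K=np.array([[c["fx"],0,c["cx"]],[0,c["fy"],c["cy"]],[0,0,1]],float)
    return cv2.projectPoints(np.array(P,float).reshape(-1,1,3),c["rvec"],c["tvec"],K,None)[0].reshape(-1,2)
def px(u0,v0,s,pts): return np.array([[u0+(x+.5)/s-.5,v0+(y+.5)/s-.5] for x,y in pts])
E
python3 - <<'E'
from h import *
tp=px(296,165,3.96,[(80,222),(157,227),(159,72),(86,68)])
sp=px(240,150,6,[(290,85),(312,43),(105,107),(118,66),(320,163),(113,185)])
# local: x up, z mouth, y: left(+Y world)?  use l = world-left offset
def C(p,up,left,z):
    x,y,zz,yaw,pit=p
    R=(Ro.from_euler('z',yaw)*Ro.from_euler('y',pit)).as_matrix() # x fwd down
    return np.array([x,y,zz])+R@np.array([z,left,up])
r=26.5
def f(p):
    T=[C(p,r+1,r,1),C(p,r+1,-r,1),C(p,r+1,-r,118),C(p,r+1,r,118)]
    S=[C(p,r,r,0),C(p,r,-r,0),C(p,r,r,119),C(p,r,-r,119),C(p,-r,r,0),C(p,-r,r,119)]
    return np.r_[(proj("top",T)-tp).ravel(),(proj("side",S)-sp).ravel(),(p[4]-np.radians(15))*50]
s=least_squares(f,[460,-240,100,0,.26],x_scale=[10,10,10,.1,.1])
p=s.x;print("carafe base x,y,z",p[:3].round(1),"yaw,pitch",np.degrees(p[3:]).round(1));print(s.fun.round(1))
print("mouth",C(p,0,0,155).round(1),"centre",C(p,0,0,60).round(1))
tb=px(130,185,6,[(73,137)]);tc=px(130,185,6,[(115,141)])
sb=px(240,250,6,[(179.5,63)]);sc=px(240,250,6,[(172.5,164)]);sl=px(240,250,6,[(168.5,270)])
cb=px(130,185,6,[(47,32),(235,255),(25,242)])
def g(q):
    x,y,h,a=q
    B=[np.array([x,y,16])+Ro.from_euler('z',a).apply([i*55,j*55,0]) for i,j in((1,1),(-1,-1),(-1,1))]
    return np.r_[(proj("top",[[x,y,131.5]])-tb).ravel(),(proj("top",[[x,y,h]])-tc).ravel(),
     (proj("side",[[x,y,131.5]])-sb).ravel(),(proj("side",[[x,y,h]])-sc).ravel(),
     (proj("side",[[x,y,35]])-sl)[:,0],.5*(proj("top",B)-cb).ravel()]
s=least_squares(g,[515,300,70,0],x_scale=[10,10,10,.1]);print("peg",s.x.round(2));print(s.fun.round(1))
E
```

```text
carafe base x,y,z [ 469.7 -227.9  104.6] yaw,pitch [-5.7 14.4]
[ 0.7 -1.5 -0.6 -1.  -0.6  0.5  0.3 -0.2  1.7  0.  -0.1  0.1 -0.2 -0.
  0.4 -0.1 -0.6  0.2  1.7 -0.2 -0.5]
mouth [ 619.1 -242.9   66.1] centre [ 527.6 -233.7   89.7]
peg [ 5.1733e+02  3.0094e+02  7.2920e+01 -7.0000e-02]
[ 0.7 -0.6 -0.8 -0.6  0.4 -0.3  0.5  0.3  0.5 -0.1  0.  -0.1 -0.3  0.2
 -0.4]
```

```bash
cat >> h.py <<'E'
def frame(a,j):
    a=np.array(a,float)/np.linalg.norm(a); j=np.array(j,float); j-=a*(a@j); j/=np.linalg.norm(j)
    return Ro.from_matrix(np.c_[np.cross(a,j),a,j])
def rel(p0,R0,p,R):
    return (R0.inv().apply(np.array(p)-p0)/1000).round(4),np.degrees((R0.inv()*R).as_rotvec()).round(1)
YAW=np.radians(-5.7);PIT=np.radians(15)
c=np.array([np.cos(YAW)*np.cos(PIT),np.sin(YAW)*np.cos(PIT),-np.sin(PIT)])
left=np.array([-np.sin(YAW),np.cos(YAW),0]); u=np.cross(c,left) # up
base=np.array([469.7,-227.9,104.6])
def grasp(th,g,back=0,sgn=1):
    th=np.radians(th);a=np.cos(th)*c-np.sin(th)*u
    return base+g*c+a*(19-back),frame(a,sgn*left)
E
python3 - <<'E'
from h import *
from workcell import robot
o=robot.get_obs();R0=Ro.from_rotvec(o["ee_rot"]);print(R0.as_matrix().round(3))
for s in(1,-1):
    p,R=grasp(50,38,90,s);print(p,rel(o["eef_pos"],R0,p,R))
E
```

```text
[[ 0.943 -0.001 -0.334]
 [ 0.334  0.002  0.943]
 [-0.    -1.     0.002]]
[ 476.36616067 -228.56537129  159.11272917] (array([0.3725, 0.0436, 0.2498]), array([ -5.6,  24.8, -24.6]))
[ 476.36616067 -228.56537129  159.11272917] (array([0.3725, 0.0436, 0.2498]), array([ -33.6, -151.5,    7.7]))
```

Run:
```python
from h import *
from workcell import robot
o=robot.get_obs();R0=Ro.from_rotvec(o["ee_rot"])
p,R=grasp(50,38,150,1);print(p,rel(o["eef_pos"],R0,p,R))
```

```text
[ 451.13444135 -226.04691089  213.49119639] (array([ 0.3496, -0.0108,  0.2607]), array([ -5.6,  24.8, -24.6]))
```

Emit:
apply_moves(commands=[{"dx": 0.05,"dy": -0.04,"dz": 0.04,"rx": -1,"ry": 4,"rz": -4},{"dx": 0.1,"dy": -0.05,"dz": 0.075,"rx": -2,"ry": 8,"rz": -8},{"dx": 0.15,"dy": -0.05,"dz": 0.11,"rx": -3,"ry": 12,"rz": -12},{"dx": 0.19,"dy": -0.05,"dz": 0.14,"rx": -4,"ry": 16,"rz": -16},{"dx": 0.23,"dy": -0.05,"dz": 0.175,"rx": -5,"ry": 20,"rz": -20},{"dx": 0.27,"dy": -0.04,"dz": 0.205,"rx": -5,"ry": 25,"rz": -24},{"dx": 0.31,"dy": -0.03,"dz": 0.235,"rx": -5.6,"ry": 24.8,"rz": -24.6},{"dx": 0.35,"dy": -0.011,"dz": 0.261,"rx": -5.6,"ry": 24.8,"rz": -24.6}], jaw=0.085)

```text
time_s: 1.1
eef_pos: [452.1, -224.5, 214.8]
ee_rot: [-1.565, -0.269, -0.422]
contact_force: [-0.4, -0.4, 0.1]
gripper_width: 84.9
```

Run:
```python
from h import *
from workcell import robot,capture
o=robot.get_obs();p0=o["eef_pos"];R0=Ro.from_rotvec(o["ee_rot"]);print(o["joint_positions"].round(3))
for b in(60,0):
    p,R=grasp(50,38,b,1);print(rel(p0,R0,p,R))
f=capture("top")["frame"];g=capture("side")["frame"]
i=np.hstack([cv2.resize(f[140:260,270:380],None,fx=3.6,fy=3.6,interpolation=2),cv2.resize(g[90:210,225:335],None,fx=3.6,fy=3.6,interpolation=2)])
cv2.imwrite("pics/pre.png",i)
```

```text
[-0.154 -0.035 -0.557 -0.038 -0.61  -1.489]
(array([-0.0016,  0.0908, -0.0015]), array([0.1, 0.1, 0.2]))
(array([-0.0018,  0.1508, -0.0014]), array([0.1, 0.1, 0.2]))
```

View pics/pre.png

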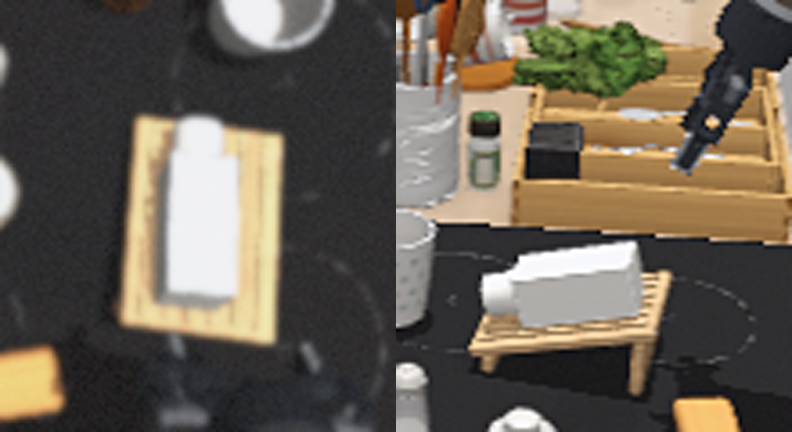

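Side view: the gripper stands above and behind the carafe, pitched along the plan. Top view: the finger tips are at about crop (178,345) and (312,357), straddling the carafe line. Descending.

Emit:
apply_moves(commands=[{"dx": -0.001,"dy": 0.03,"dz": -0.001},{"dx": -0.002,"dy": 0.06,"dz": -0.0015},{"dx": -0.002,"dy": 0.09,"dz": -0.0015},{"dx": -0.002,"dy": 0.11,"dz": -0.0015},{"dx": -0.002,"dy": 0.125,"dz": -0.0015},{"dx": -0.002,"dy": 0.135,"dz": -0.0015},{"dx": -0.002,"dy": 0.145,"dz": -0.0015},{"dx": -0.002,"dy": 0.15,"dz": -0.0015}])

```text
invalid input
```

Run:
```python
from h import *
from workcell import robot,capture
o=robot.get_obs();print(o["eef_pos"],o["contact_force"],o["joint_positions"].round(3))
f=capture("top")["frame"];g=capture("side")["frame"]
i=np.hstack([cv2.resize(f[140:260,270:380],None,fx=3.6,fy=3.6,interpolation=2),cv2.resize(g[90:210,225:335],None,fx=3.6,fy=3.6,interpolation=2)])
cv2.imwrite("pics/at.png",i)
```

```text
[ 451.39832227 -222.22401798  211.51106716] [ 0.2637253  -0.35018177 -0.65935772] [-0.15  -0.032 -0.559 -0.04  -0.612 -1.486]
```

View pics/at.png

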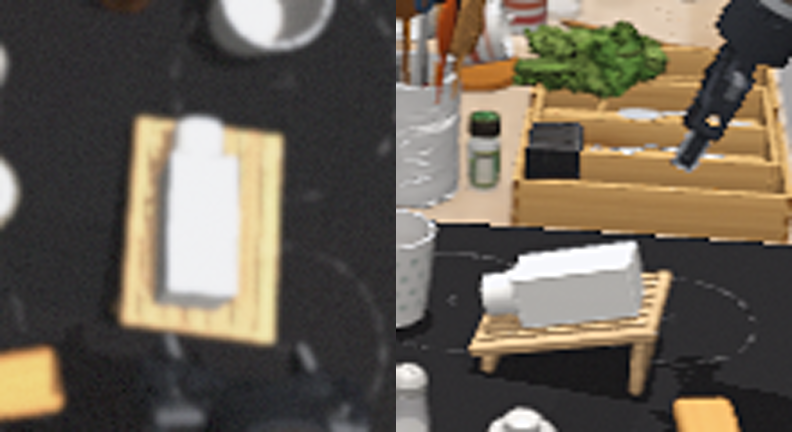

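Emit:
apply_moves(commands=[{"dx": 0,"dy": 0.03,"dz": 0,"rx": 0,"ry": 0,"rz": 0},{"dx": -0.001,"dy": 0.06,"dz": -0.001,"rx": 0,"ry": 0,"rz": 0},{"dx": -0.001,"dy": 0.09,"dz": -0.001,"rx": 0,"ry": 0,"rz": 0},{"dx": -0.001,"dy": 0.11,"dz": -0.001,"rx": 0,"ry": 0,"rz": 0},{"dx": -0.001,"dy": 0.125,"dz": -0.001,"rx": 0,"ry": 0,"rz": 0},{"dx": -0.001,"dy": 0.135,"dz": -0.001,"rx": 0,"ry": 0,"rz": 0},{"dx": -0.001,"dy": 0.145,"dz": -0.001,"rx": 0,"ry": 0,"rz": 0},{"dx": -0.001,"dy": 0.15,"dz": -0.001,"rx": 0,"ry": 0,"rz": 0}])

```text
time_s: 2.3
eef_pos: [513.9, -233.6, 77.7]
ee_rot: [-1.565, -0.267, -0.42]
contact_force: [-0.6, -0.7, -0.9]
gripper_width: 85.0
```

Emit:
apply_moves(commands=[{"dx": 0,"dy": 0,"dz": 0,"rx": 0,"ry": 0,"rz": 0},{"dx": 0,"dy": 0,"dz": 0,"rx": 0,"ry": 0,"rz": 0},{"dx": 0,"dy": 0,"dz": 0,"rx": 0,"ry": 0,"rz": 0},{"dx": 0,"dy": 0,"dz": 0,"rx": 0,"ry": 0,"rz": 0},{"dx": 0,"dy": 0,"dz": 0,"rx": 0,"ry": 0,"rz": 0},{"dx": 0,"dy": 0,"dz": 0,"rx": 0,"ry": 0,"rz": 0}], jaw=0.045)

```text
time_s: 3.05
eef_pos: [514.1, -233.5, 78.6]
ee_rot: [-1.565, -0.268, -0.421]
contact_force: [-1.4, 2.5, 5.9]
gripper_width: 55.0
```

Run:
```python
from h import *
from workcell import robot,capture
o=robot.get_obs();print(o)
f=capture("top")["frame"];g=capture("side")["frame"]
i=np.hstack([cv2.resize(f[140:260,270:380],None,fx=3.6,fy=3.6,interpolation=2),cv2.resize(g[90:210,225:335],None,fx=3.6,fy=3.6,interpolation=2)])
cv2.imwrite("pics/grip.png",i)
```

```text
{'time_s': 3.05, 'joint_positions': array([-0.15317544,  0.26133661, -0.61512604, -0.08366091, -0.25745938,
       -1.44044045]), 'joint_vel': array([ 0.00116209, -0.00125473,  0.00029219, -0.00112256,  0.00075379,
       -0.00015208]), 'effort': array([ -0.48885545, -24.67883527,  12.73600101,   2.76759177,
         0.84468009,   0.03953409]), 'eef_pos': array([ 514.05885948, -233.47624039,   78.61488503]), 'ee_rot': array([-1.56536671, -0.26776751, -0.42104088]), 'contact_force': array([-1.41698368,  2.52815792,  5.89529713]), 'wrist_torque': array([0.76943051, 0.73508638, 0.25817762]), 'gripper_width': 55.011323666228485}
```

View pics/grip.png

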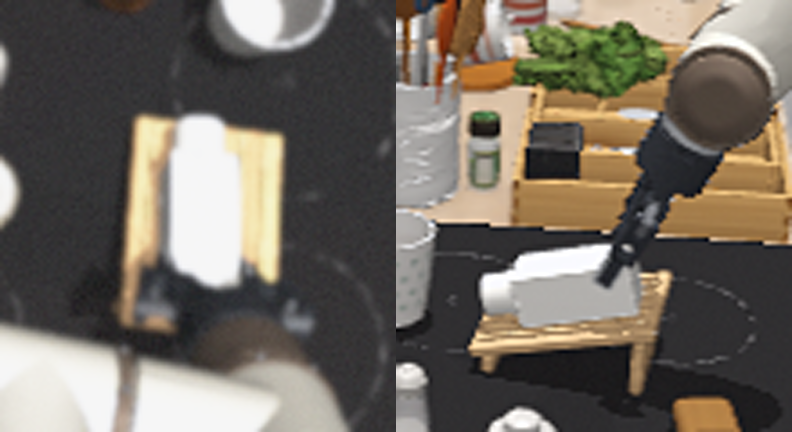

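Emit:
apply_moves(commands=[{"dx": 0.006,"dy": -0.008,"dz": 0,"rx": 0,"ry": 0,"rz": 0},{"dx": 0.013,"dy": -0.015,"dz": 0,"rx": 0,"ry": 0,"rz": 0},{"dx": 0.026,"dy": -0.031,"dz": 0,"rx": 0,"ry": 0,"rz": 0},{"dx": 0.045,"dy": -0.053,"dz": 0,"rx": 0,"ry": 0,"rz": 0},{"dx": 0.064,"dy": -0.077,"dz": 0,"rx": 0,"ry": 0,"rz": 0},{"dx": 0.083,"dy": -0.1,"dz": 0,"rx": 0,"ry": 0,"rz": 0},{"dx": 0.103,"dy": -0.123,"dz": 0,"rx": 0,"ry": 0,"rz": 0},{"dx": 0.122,"dy": -0.145,"dz": 0,"rx": 0,"ry": 0,"rz": 0}])

```text
time_s: 4.15
eef_pos: [562.3, -238.0, 261.7]
ee_rot: [-1.565, -0.265, -0.419]
contact_force: [0.1, -0.7, -3.1]
gripper_width: 54.8
```

Run:
```python
from h import *
from workcell import robot,capture
o=robot.get_obs();print(o)
q=o["joint_positions"];pr=o["eef_pos"];rr=o["ee_rot"]
D=[([-.9714,.3855,.0068,-.0005,-1.194,-.2586],[208.9,-589,203.2],[-1.5523,-.2669,.2676]),
([-.15,-.032,-.559,-.04,-.612,-1.486],[451.4,-224,213],[-1.565,-.269,-.422]),
([-.1532,.2613,-.6151,-.0837,-.2575,-1.4404],[514.1,-233.5,78.3],[-1.565,-.2678,-.421]),(q,pr,rr)]
import pickle;pickle.dump(D,open("D.pkl","wb"))
def E(ax,t):return Ro.from_euler(ax,t)
def fk(k,q):
    r0,z0,y0,L2,A,B,Lt=k
    R1=E('z',q[0]);R2=R1*E('y',q[1]);R3=R2*E('y',-q[2]);R4=R3*E('x',q[3]*SG4);R5=R4*E('y',-q[4]);R6=R5*E('x',q[5]*SG6)
    p=R1.apply([r0,y0,z0])+R2.apply([0,0,L2])+R3.apply([A,0,B])+R5.apply([Lt,0,0])
    return p,R6
for SG4 in(1,-1):
  for SG6 in(1,-1):
    M=[(fk([0]*7,q)[1].inv()*Ro.from_rotvec(r)) for q,p,r in D]
    m=Ro.concatenate(M);print(SG4,SG6,np.degrees((m.mean().inv()*m).magnitude()).round(2),m.mean().as_matrix().round(2).tolist())
```

```text
{'time_s': 4.15, 'joint_positions': array([-0.14568735,  0.1156316 , -0.27530846, -0.02681075, -0.74479421,
       -1.50886006]), 'joint_vel': array([ 0.00886928, -0.06857953,  0.4900997 ,  0.02212713, -0.56426431,
       -0.03397436]), 'effort': array([-1.12041095e-01, -2.75701046e+01,  2.00701457e+01,  4.46230531e+00,
        1.56316806e+00,  2.06569087e-02]), 'eef_pos': array([ 562.27204088, -237.96997946,  261.66051705]), 'ee_rot': array([-1.56527164, -0.26534857, -0.4193348 ]), 'contact_force': array([ 0.07360766, -0.72728309, -3.1195765 ]), 'wrist_torque': array([ 0.081954  ,  1.17835977, -0.01730905]), 'gripper_width': 54.800507632497556}
1 1 [130.22  14.48  14.47  15.29] [[-0.01, 1.0, -0.04], [-0.94, 0.0, 0.34], [0.34, 0.04, 0.94]]
1 -1 [4.26 0.78 5.42 1.68] [[-0.0, 1.0, -0.03], [1.0, 0.01, 0.07], [0.07, -0.03, -1.0]]
-1 1 [123.77  17.18  11.66  19.5 ] [[-0.0, 1.0, 0.0], [-0.89, -0.0, 0.45], [0.45, -0.0, 0.89]]
-1 -1 [0.13 0.4  0.14 0.13] [[-0.0, 1.0, 0.0], [1.0, 0.0, 0.0], [0.0, 0.0, -1.0]]
```

```bash
cat >> h.py <<'E'
def E(ax,t):return Ro.from_euler(ax,t)
TL=Ro.from_matrix([[0,1,0],[1,0,0],[0,0,-1]])
def fk(k,q):
    r0,z0,y0,L2,A,B,Lt=k
    R1=E('z',q[0]);R2=R1*E('y',q[1]);R3=R2*E('y',-q[2]);R4=R3*E('x',-q[3]);R5=R4*E('y',-q[4])
    p=R1.apply([r0,y0,z0])+R2.apply([0,0,L2])+R3.apply([A,0,B])+R5.apply([Lt,0,0])
    return p,R5*E('x',-q[5])*TL
lo=np.array([-3.14,-1.21,-1.07,-3.16,-2.99,-3.1]);hi=np.array([3.14,2.06,1.41,2.05,-.16,3.1])
def ik(k,p,R,q0):
    def f(q):
        a,b=fk(k,q);return np.r_[(a-p)/100,(R.inv()*b).as_rotvec()]
    s=least_squares(f,np.clip(q0,lo+.01,hi-.01),bounds=(lo,hi));return s.x,np.abs(s.fun).max()
def fitk(D):
    pri=np.array([0,300,-155,350,350,0,200.]);sc=np.array([50,150,20,150,150,60,100.])
    def f(k):return np.r_[np.concatenate([fk(k,q)[0]-p for q,p,r in D])/1.5,(k-pri)/sc]
    s=least_squares(f,pri);return s.x,s.fun*1.5
PEG=np.array([517.3,300.9])
def place(rim,phi,th=50,g=38):
    """carafe inverted over peg with rim at height rim; tool leaning, horizontal dir phi"""
    t=np.radians(th);h=np.array([np.cos(phi),np.sin(phi),0]);z=np.array([0,0,1])
    a=-np.cos(t)*z+np.sin(t)*h
    return np.r_[PEG,rim+155-g]+19*a,frame(a,np.cross(-z,h))
E
python3 - <<'E'
from h import *
import pickle
D=pickle.load(open("D.pkl","rb"));k,res=fitk(D);print(k.round(1));print(res[:12].round(1))
for ph in np.radians(range(-120,121,20)):
    out=[]
    for rim in(175,73):
        p,R=place(rim,ph)
        best=min((ik(k,p,R,q0) for q0 in([.6,.3,-.5,0,-.6,1.5],[.6,.3,-.5,1.2,-.8,1],[.6,.3,-.5,-1.2,-.8,1],[.6,.3,-.5,-1,-.8,-1])),key=lambda t:t[1])
        out+=[best[0].round(2).tolist(),round(best[1],3)]
    print(round(np.degrees(ph)),*out)
E
```

```text
[ -10.9  165.5 -159.9  552.9  440.1   -2.4  310.8]
[ 0.2 -0.2 -1.1  1.1  1.1 -0.4 -0.4 -0.9  0.2 -1.  -0.3  1.4]
-120 [0.87, 0.72, 0.5, 0.17, -2.2, -1.35] 0.0 [0.87, 0.79, 0.38, 0.15, -2.02, -1.39] 0.0
-100 [0.96, 0.65, 0.36, 0.38, -2.08, -1.09] 0.0 [0.96, 0.72, 0.25, 0.35, -1.9, -1.17] 0.0
-80 [1.06, 0.55, 0.19, 0.54, -1.9, -0.89] 0.0 [1.06, 0.63, 0.08, 0.52, -1.74, -0.99] 0.0
-60 [1.14, 0.43, -0.0, 0.68, -1.7, -0.73] 0.0 [1.14, 0.53, -0.11, 0.68, -1.54, -0.86] 0.0
-40 [1.2, 0.31, -0.2, 0.82, -1.48, -0.58] 0.0 [1.2, 0.42, -0.31, 0.85, -1.32, -0.75] 0.0
-20 [1.22, 0.17, -0.37, 0.95, -1.23, -0.44] 0.0 [1.22, 0.3, -0.49, 1.04, -1.09, -0.66] 0.0
0 [1.19, 0.05, -0.51, 1.07, -0.94, -0.26] 0.0 [1.19, 0.2, -0.64, 1.28, -0.84, -0.59] 0.0
20 [1.06, -0.02, -0.59, 1.14, -0.59, -0.01] 0.0 [1.06, 0.13, -0.73, 1.61, -0.53, -0.56] 0.0
40 [0.86, -0.03, -0.59, 0.74, -0.18, 0.73] 0.0 [0.88, 0.12, -0.71, 2.05, -0.18, -0.61] 0.039
60 [0.65, 0.05, -0.51, -1.07, -0.35, 2.87] 0.0 [0.65, 0.2, -0.65, -1.9, -0.32, -2.54] 0.0
80 [0.5, 0.17, -0.38, -1.11, -0.73, -3.06] 0.0 [0.5, 0.3, -0.5, -1.39, -0.65, -2.69] 0.0
100 [0.43, 0.3, -0.2, -1.01, -1.07, -2.88] 0.0 [0.43, 0.41, -0.31, -1.13, -0.96, -2.65] 0.0
120 [0.42, 0.43, -0.01, -0.89, -1.37, -2.74] 0.0 [0.42, 0.53, -0.12, -0.94, -1.24, -2.57] 0.0
```

```bash
cat > plan.py <<'E'
from h import *
import pickle
D=pickle.load(open("D.pkl","rb"));K,_=fitk(D)
E
python3 - <<'E'
from plan import *
from scipy.spatial.transform import Slerp
from workcell import robot
# commanded pose now
p0,R0=grasp(50,38,0); p0=p0+130.0*0; dx=np.array([.122,-.145,0])*1000
p0=p0+R0.apply(dx)+[0,0,0]; print(p0,robot.get_obs()["eef_pos"])
p1,R1=place(190,np.radians(-20))
print(rel(p0,R0,p1,R1))
S=Slerp([0,1],Ro.concatenate([R0,R1]));q=D[-1][0]
th=np.radians(50)
for s in np.linspace(0,1,17):
    R=S(s);p=p0+s*(p1-p0)+np.array([0,0,60*np.sin(np.pi*s)])
    qn,e=ik(K,p,R,q)
    cc=R.apply([np.sin(th),np.cos(th),0]) # c in tool: cos*a+sin*x
    gp=p-19*R.apply([0,1,0]);m=gp+117*cc
    print(round(s,2),rel(p0,R0,p,R),qn.round(2),round(e,3),np.abs(qn-q).max().round(2),m.round())
    q=qn
E
```

```text
[ 563.25993124 -237.23852263  260.51908539] [ 562.27204088 -237.96997946  261.66051705]
(array([-0.0626, -0.067 ,  0.5273]), array([ -36.4, -164.2,   12.8]))
0.0 (array([0., 0., 0.]), array([0., 0., 0.])) [-0.14  0.12 -0.28 -0.03 -0.74 -1.51] 0.0 0.01 [ 668. -248.  247.]
0.06 (array([ 0.001 , -0.0148,  0.033 ]), array([ -2.3, -10.3,   0.8])) [-0.04  0.08 -0.29  0.09 -0.78 -1.51] 0.0 0.12 [ 666. -201.  259.]
0.12 (array([ 0.0019, -0.0292,  0.0659]), array([ -4.6, -20.5,   1.6])) [ 0.06  0.04 -0.3   0.2  -0.84 -1.5 ] 0.0 0.11 [ 662. -154.  269.]
0.19 (array([ 0.0023, -0.0428,  0.0989]), array([ -6.8, -30.8,   2.4])) [ 0.17  0.01 -0.3   0.3  -0.9  -1.48] 0.0 0.11 [ 656. -108.  276.]
0.25 (array([ 0.0023, -0.0552,  0.1318]), array([ -9.1, -41. ,   3.2])) [ 0.29 -0.01 -0.31  0.39 -0.96 -1.45] 0.0 0.11 [648. -64. 281.]
0.31 (array([ 0.0015, -0.0662,  0.1648]), array([-11.4, -51.3,   4. ])) [ 0.4  -0.03 -0.31  0.46 -1.03 -1.4 ] 0.0 0.11 [639. -21. 284.]
0.38 (array([-1.000e-04, -7.540e-02,  1.977e-01]), array([-13.7, -61.6,   4.8])) [ 0.51 -0.04 -0.32  0.53 -1.09 -1.35] 0.0 0.11 [628.  19. 
[... 680 characters left out ...]
7. 248.]
0.75 (array([-0.029 , -0.0887,  0.3955]), array([ -27.3, -123.1,    9.6])) [ 1.03  0.03 -0.35  0.81 -1.29 -0.86] 0.0 0.1 [553. 213. 237.]
0.81 (array([-0.0368, -0.0847,  0.4284]), array([ -29.6, -133.4,   10.4])) [ 1.09  0.06 -0.35  0.85 -1.29 -0.76] 0.0 0.1 [541. 237. 224.]
0.88 (array([-0.0451, -0.0794,  0.4614]), array([ -31.9, -143.7,   11.2])) [ 1.14  0.09 -0.36  0.88 -1.28 -0.65] 0.0 0.11 [532. 260. 212.]
0.94 (array([-0.0538, -0.0734,  0.4944]), array([ -34.1, -153.9,   12. ])) [ 1.18  0.13 -0.36  0.91 -1.27 -0.53] 0.0 0.12 [524. 281. 201.]
1.0 (array([-0.0626, -0.067 ,  0.5273]), array([ -36.4, -164.2,   12.8])) [ 1.22  0.16 -0.35  0.94 -1.25 -0.4 ] 0.0 0.12 [517. 301. 190.]
```

Emit:
apply_moves(commands=[{"dx": 0.0005,"dy": -0.007,"dz": 0.016,"rx": -1.1,"ry": -5,"rz": 0.4},{"dx": 0.0015,"dy": -0.02,"dz": 0.045,"rx": -3.1,"ry": -14,"rz": 1.1},{"dx": 0.002,"dy": -0.035,"dz": 0.081,"rx": -5.6,"ry": -25.2,"rz": 2},{"dx": 0.0023,"dy": -0.049,"dz": 0.115,"rx": -8,"ry": -36,"rz": 2.8},{"dx": 0.002,"dy": -0.061,"dz": 0.15,"rx": -10.3,"ry": -46.5,"rz": 3.6},{"dx": 0.001,"dy": -0.071,"dz": 0.182,"rx": -12.6,"ry": -56.7,"rz": 4.4},{"dx": -0.001,"dy": -0.079,"dz": 0.215,"rx": -14.8,"ry": -66.9,"rz": 5.2},{"dx": -0.0025,"dy": -0.0827,"dz": 0.2307,"rx": -15.9,"ry": -71.8,"rz": 5.6}])

```text
time_s: 5.15
eef_pos: [548.2, -3.1, 334.5]
ee_rot: [-1.93, -1.113, 0.698]
contact_force: [0.8, 0.2, -1.8]
gripper_width: 54.9
```

Run:
```python
from plan import *
from workcell import robot
o=robot.get_obs();q=o["joint_positions"];print(q.round(3),o["eef_pos"],o["gripper_width"],fk(K,q)[0]-o["eef_pos"])
D.append((q,o["eef_pos"],o["ee_rot"]));pickle.dump(D,open("D.pkl","wb"))
p0,R0=grasp(50,38,0);p0=p0+R0.apply([122,-145,0])
pc=p0+R0.apply([-2.5,-82.7,230.7]);Rc=R0*Ro.from_rotvec(np.radians([-15.9,-71.8,5.6]))
print(pc,Rc.as_rotvec(),o["ee_rot"])
from scipy.spatial.transform import Slerp
p1,R1=place(190,np.radians(-20));S=Slerp([0,1],Ro.concatenate([R0,R1]))
for s in (.46,.52,.58,.64,.7,.76,.82,.87,.9,.95,1):
    print(s,*rel(pc,Rc,p0+s*(p1-p0)+np.array([0,0,60*np.sin(np.pi*s)]),S(s)))
```

```text
[ 0.545 -0.042 -0.548  0.673 -0.922 -1.385] [548.16029278  -3.11001364 334.51225876] 54.91901586579751 [-26.17243663 -47.94436234 -92.56306681]
[549.14071118  -3.98288906 334.41419372] [-1.9290241  -1.10880511  0.69301094] [-1.93004681 -1.11317109  0.69815422]
0.46 [ 0.0101 -0.0052  0.0041] [-0.8 -3.7  0.3]
0.52 [ 0.0372 -0.0179  0.0159] [ -3.  -13.6   1.1]
0.58 [ 0.0645 -0.0288  0.0287] [ -5.2 -23.4   1.9]
0.64 [ 0.0919 -0.038   0.0427] [ -7.4 -33.3   2.6]
0.7 [ 0.1194 -0.0455  0.0577] [ -9.6 -43.1   3.4]
0.76 [ 0.147  -0.0517  0.0737] [-11.7 -53.    4.2]
0.82 [ 0.1748 -0.0566  0.0904] [-13.9 -62.8   4.9]
0.87 [ 0.198  -0.0599  0.1049] [-15.7 -71.1   5.6]
0.9 [ 0.2119 -0.0617  0.1137] [-16.8 -76.    6. ]
0.95 [ 0.2352 -0.0643  0.1285] [-18.7 -84.2   6.6]
1 [ 0.2584 -0.0668  0.1435] [-20.5 -92.4   7.2]
```

```bash
cat >> h.py <<'E'
def fk(k,q):
    r0,z0,y0,L2,A,B,Lt,y4,z4,z5=k
    R1=E('z',q[0]);R2=R1*E('y',q[1]);R3=R2*E('y',-q[2]);R4=R3*E('x',-q[3]);R5=R4*E('y',-q[4])
    p=R1.apply([r0,y0,z0])+R2.apply([0,0,L2])+R3.apply([A,0,B])+R4.apply([0,y4,z4])+R5.apply([Lt,0,z5])
    return p,R5*E('x',-q[5])*TL
def fitk(D):
    pri=np.array([0,300,-80,350,350,0,250.,-80,0,0]);sc=np.array([50,150,80,150,150,60,100.,80,60,60])
    def f(k):return np.r_[np.concatenate([fk(k,q)[0]-p for q,p,r in D])/1.5,(k-pri)/sc]
    s=least_squares(f,pri);return s.x,s.fun*1.5
E
cat > pl2.py <<'E'
from plan import *
from scipy.spatial.transform import Slerp
K,res=fitk(D);print(K.round(1));print(res[:15].round(1))
print([np.degrees((fk(K,q)[1].inv()*Ro.from_rotvec(r)).magnitude()).round(2) for q,p,r in D])
p0,R0=grasp(50,38,0);p0=p0+R0.apply([122,-145,0])
for ph in(-80,-60,-40,-20,0):
    p1,R1=place(190,np.radians(ph));S=Slerp([0,1],Ro.concatenate([R0,R1]));q=D[-1][0]
    for s in (.5,.6,.7,.8,.9,1):
        q,e=ik(K,p0+s*(p1-p0)+np.array([0,0,60*np.sin(np.pi*s)]),S(s),q)
        if ph==-20: print(s,q.round(2),round(e,3))
    print(ph,q.round(2),round(e,3),*[ (x.round(2).tolist(),round(y,3)) for x,y in [ik(K,*place(73,np.radians(ph)),q)]])
E
python3 pl2.py
```

```text
[ 3.000e-01  1.597e+02 -1.700e+00  5.643e+02  4.227e+02  1.000e+00
  3.239e+02 -1.586e+02  1.000e-01 -8.000e-01]
[-0.3 -0.2  0.1  0.2  1.3 -0.8 -0.1 -0.5  0.3 -0.1 -0.5  0.6  0.1  0.
 -0.1]
[np.float64(0.01), np.float64(0.53), np.float64(0.02), np.float64(0.0), np.float64(0.0)]
-80 [ 1.03  0.55  0.03  0.53 -1.76 -0.96] 0.0 ([1.04, 0.64, -0.11, 0.52, -1.56, -1.07], np.float64(0.0))
-60 [ 1.09  0.42 -0.22  0.7  -1.51 -0.83] 0.0 ([1.09, 0.53, -0.37, 0.73, -1.32, -0.99], np.float64(0.0))
-40 [ 1.11  0.29 -0.46  0.9  -1.25 -0.73] 0.0 ([1.08, 0.41, -0.62, 1.01, -1.08, -0.96], np.float64(0.0))
0.5 [ 0.63 -0.03 -0.57  0.73 -0.95 -1.33] 0.0
0.6 [ 0.75 -0.01 -0.6   0.83 -0.99 -1.22] 0.0
0.7 [ 0.85  0.02 -0.63  0.91 -1.01 -1.1 ] 0.0
0.8 [ 0.93  0.06 -0.65  0.99 -1.01 -0.96] 0.0
0.9 [ 1.    0.1  -0.67  1.08 -1.   -0.81] 0.0
1 [ 1.04  0.15 -0.68  1.16 -0.97 -0.64] 0.0
-20 [ 1.04  0.15 -0.68  1.16 -0.97 -0.64] 0.0 ([0.95, 0.29, -0.84, 1.45, -0.84, -0.99], np.float64(0.0))
0 [ 0.25 -0.03 -0.72 -3.16 -0.16 -1.7 ] 0.214 ([0.25, 0.14, -0.76, -3.16, -0.19, -1.72], np.float64(0.188))
```

Run:
```python
from plan import *
from scipy.spatial.transform import Slerp
p0,R0=grasp(50,38,0);p0=p0+R0.apply([122,-145,0])
pc=p0+R0.apply([-2.5,-82.7,230.7]);Rc=R0*Ro.from_rotvec(np.radians([-15.9,-71.8,5.6]))
p1,R1=place(190,np.radians(-40));S=Slerp([0,1],Ro.concatenate([Rc,R1]))
for s in (.05,.15,.27,.39,.5,.61,.72,.82,.9,.96,1):
    p=pc+s*(p1-pc)+np.array([0,0,30*np.sin(np.pi*s)]);print(s,*rel(pc,Rc,p,S(s)),p.round())
s=.82;pm=pc+s*(p1-pc)+np.array([0,0,30*np.sin(np.pi*s)]);print("2nd",p1,R1.as_rotvec())
```

```text
0.05 [ 0.0123 -0.0073  0.0047] [-0.5 -3.9  0.8] [548.  11. 337.]
0.15 [ 0.037  -0.0214  0.0142] [ -1.4 -11.6   2.5] [546.  40. 342.]
0.27 [ 0.0668 -0.0369  0.0267] [ -2.4 -20.9   4.5] [544.  76. 346.]
0.39 [ 0.0968 -0.0497  0.0409] [ -3.5 -30.2   6.5] [541. 111. 347.]
0.5 [ 0.1246 -0.0585  0.0558] [ -4.5 -38.8   8.3] [539. 144. 345.]
0.61 [ 0.1526 -0.0643  0.0725] [ -5.5 -47.3  10.1] [537. 176. 338.]
0.72 [ 0.1808 -0.0673  0.0911] [ -6.5 -55.8  11.9] [534. 209. 329.]
0.82 [ 0.2066 -0.0681  0.1093] [ -7.4 -63.6  13.6] [532. 238. 318.]
0.9 [ 0.2274 -0.0677  0.1245] [ -8.2 -69.8  14.9] [531. 262. 308.]
0.96 [ 0.243  -0.0671  0.1361] [ -8.7 -74.5  15.9] [529. 280. 300.]
1 [ 0.2534 -0.0666  0.1439] [ -9.1 -77.6  16.6] [528. 292. 295.]
2nd [528.44965769 291.54432635 294.78703542] [ 1.5120029   1.5120029  -2.13015815]
```

Emit:
apply_moves(commands=[{"dx": 0.0123,"dy": -0.0073,"dz": 0.0047,"rx": -0.5,"ry": -3.9,"rz": 0.8},{"dx": 0.037,"dy": -0.0214,"dz": 0.0142,"rx": -1.4,"ry": -11.6,"rz": 2.5},{"dx": 0.0668,"dy": -0.0369,"dz": 0.0267,"rx": -2.4,"ry": -20.9,"rz": 4.5},{"dx": 0.0968,"dy": -0.0497,"dz": 0.0409,"rx": -3.5,"ry": -30.2,"rz": 6.5},{"dx": 0.1246,"dy": -0.0585,"dz": 0.0558,"rx": -4.5,"ry": -38.8,"rz": 8.3},{"dx": 0.1526,"dy": -0.0643,"dz": 0.0725,"rx": -5.5,"ry": -47.3,"rz": 10.1},{"dx": 0.1808,"dy": -0.0673,"dz": 0.0911,"rx": -6.5,"ry": -55.8,"rz": 11.9},{"dx": 0.2066,"dy": -0.0681,"dz": 0.1093,"rx": -7.4,"ry": -63.6,"rz": 13.6}])

```text
time_s: 6.15
eef_pos: [531.4, 239.3, 317.1]
ee_rot: [-1.759, -1.568, 2.006]
contact_force: [0.4, -0.5, -2.8]
gripper_width: 54.8
```

Run:
```python
from plan import *
from workcell import robot
o=robot.get_obs();q=o["joint_positions"];print(q.round(3),o["eef_pos"],o["gripper_width"])
D.append((q,o["eef_pos"],o["ee_rot"]));pickle.dump(D,open("D.pkl","wb"));print(fk(K,q)[0]-o["eef_pos"])
p0,R0=grasp(50,38,0);p0=p0+R0.apply([122,-145,0])
pc=p0+R0.apply([-2.5,-82.7,230.7]);Rc=R0*Ro.from_rotvec(np.radians([-15.9,-71.8,5.6]))
pd=pc+Rc.apply([206.6,-68.1,109.3]);Rd=Rc*Ro.from_rotvec(np.radians([-7.4,-63.6,13.6]));print(pd)
p1,R1=place(190,np.radians(-40));print(rel(pd,Rd,p1,R1)); print(rel(o["eef_pos"],Ro.from_rotvec(o["ee_rot"]),p1,R1))
```

```text
[ 1.042  0.212 -0.474  0.857 -1.244 -0.86 ] [531.42351262 239.26480141 317.09740207] 54.80485664025503
[-0.05613237  0.62658505 -0.3434605 ]
[532.16185078 238.31923679 318.0112029 ]
(array([ 0.0502, -0.012 , -0.0268]), array([ -1.7, -13.9,   3. ]))
(array([ 0.0486, -0.0118, -0.0271]), array([ -1.6, -13.7,   2.9]))
```

Emit:
apply_moves(commands=[{"dx": 0.015,"dy": -0.0036,"dz": -0.008,"rx": -0.5,"ry": -4.2,"rz": 0.9},{"dx": 0.032,"dy": -0.0076,"dz": -0.017,"rx": -1.1,"ry": -8.9,"rz": 1.9},{"dx": 0.044,"dy": -0.0105,"dz": -0.0235,"rx": -1.5,"ry": -12.2,"rz": 2.6},{"dx": 0.05,"dy": -0.012,"dz": -0.0268,"rx": -1.7,"ry": -13.9,"rz": 3},{"dx": 0.05,"dy": -0.012,"dz": -0.0268,"rx": -1.7,"ry": -13.9,"rz": 3},{"dx": 0.05,"dy": -0.012,"dz": -0.0268,"rx": -1.7,"ry": -13.9,"rz": 3}])

```text
time_s: 6.9
eef_pos: [528.0, 290.2, 294.8]
ee_rot: [1.515, 1.511, -2.129]
contact_force: [-0.6, -0.2, -3.1]
gripper_width: 54.8
```

Run:
```python
from plan import *
from workcell import robot,capture
o=robot.get_obs();print(o["eef_pos"],o["contact_force"],o["wrist_torque"],place(190,np.radians(-40))[0])
def crop(f,u,v,w,h,s):
    f=cv2.resize(f[v:v+h,u:u+w],None,fx=s,fy=s,interpolation=cv2.INTER_CUBIC)
    for a in range(-u%10,w,10): cv2.line(f,(a*s,0),(a*s,6),(0,255,255),1); cv2.putText(f,str(u+a),(a*s,18),0,.35,(0,255,255),1)
    for a in range(-v%10,h,10): cv2.line(f,(0,a*s),(6,a*s),(0,255,255),1); cv2.putText(f,str(v+a),(8,a*s+4),0,.35,(0,255,255),1)
    return f
f=capture("top")["frame"];g=capture("side")["frame"];cv2.imwrite("pics/t5.png",f);cv2.imwrite("pics/s5.png",g)
cv2.imwrite("pics/hov.png",np.hstack([crop(f,95,160,75,100,5)[:500],crop(g,230,190,85,100,5)]))
```

```text
[528.02266469 290.21313469 294.83001776] [-0.5681026  -0.17769168 -3.13832733] [1.34525185 1.59304321 0.04350229] [528.44965769 291.54432635 294.78703542]
```

View pics/hov.png

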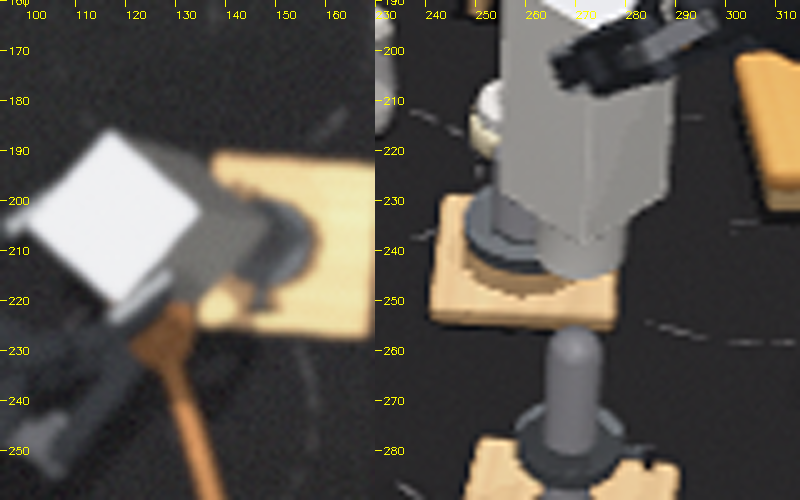

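Run:
```python
from plan import *
from workcell import robot
tp=px(95,160,5,[(111,128),(200,210),(114,303),(22,215)])   # far, right(+?), near, left in image
sp=px(230,190,5,[(126,192),(212,239),(293,190),(208,260)])
p,R=place(190,np.radians(-40))
h=np.array([np.cos(np.radians(-40)),np.sin(np.radians(-40)),0])
j=np.array([-h[1],h[0],0])
def model(q):
    b=q[:3];Rt=Ro.from_rotvec([q[3],q[4],0])*Ro.from_euler('z',q[5])
    H=Rt.apply(h);J=Rt.apply(j);Z=Rt.apply([0,0,-1]);r=26.5;
    cs=[b+r*(s*H+t*J) for s,t in((1,1),(1,-1),(-1,-1),(-1,1))]
    low=[c+Z*119 for c in cs]
    return b,Z,cs,low,b+155*Z
q0=np.r_[PEG,345,0,0,0]
b,Z,cs,low,m=model(q0)
pt=proj("top",cs);ps=proj("side",low);print(pt.round(1),tp.round(1));print(ps.round(1),sp.round(1),proj("side",[m]).round(1))
# assign by nearest
it=[int(np.argmin(((pt-x)**2).sum(1))) for x in tp];iss=[int(np.argmin(((ps-x)**2).sum(1))) for x in sp[:3]];print(it,iss)
def f(q):
    b,Z,cs,low,m=model(q)
    return np.r_[(proj("top",[cs[i] for i in it])-tp).ravel(),(proj("side",[low[i] for i in iss])-sp[:3]).ravel(),(proj("side",[m])-sp[3]).ravel(),q[3:5]*8]
s=least_squares(f,q0,x_scale=[10,10,10,.1,.1,.1]);b,Z,_,_,m=model(s.x)
print("base",b.round(1),"axis",Z.round(3),"mouth",m.round(1),"yaw",np.degrees(s.x[5]).round(1));print(s.fun.round(1))
```

```text
[[114.5 187.1]
 [132.  201.9]
 [116.5 219.8]
 [ 99.  204.9]] [[116.8 185.2]
 [134.6 201.6]
 [117.4 220.2]
 [ 99.  202.6]]
[[255.7 228.9]
 [271.3 219.8]
 [287.8 229.7]
 [272.2 239.5]] [[254.8 228. ]
 [272.  237.4]
 [288.2 227.6]
 [271.2 241.6]] [[271.  241.3]]
[0, 1, 2, 3] [0, 3, 2]
base [519.5 294.8 353. ] axis [-0.019  0.109 -0.994] mouth [516.5 311.7 198.9] yaw -1.9
[-0.2  0.6 -0.5 -0.1 -0.  -1.4  0.6  0.5  0.8 -0.4 -0.2 -0.5 -0.2  1.1
  0.  -0.3  0.9  0.2]
```

Run:
```python
from plan import *
h=np.array([np.cos(np.radians(-40)),np.sin(np.radians(-40)),0]);j=np.array([-h[1],h[0],0]);Z=np.array([0,0,-1.])
b=np.r_[PEG,345]
def circ(c,r):t=np.linspace(0,2*np.pi,40);return np.array([c+[r*np.cos(a),r*np.sin(a),0] for a in t])
sq=lambda z:np.array([b+28*(s*h+t*j)+z*Z for s,t in((1,1),(1,-1),(-1,-1),(-1,1),(1,1))])
Ls=[sq(0),sq(120)]+[np.array([sq(0)[i],sq(120)[i]]) for i in range(4)]+[circ(b+155*Z,21.5),circ(b+125*Z,21.5)]
P=np.r_[PEG,0]
Lp=[circ(P+[0,0,73],28),circ(P+[0,0,131.5],13.5),circ(P+[0,0,80],13.5)]
o=[]
for n,fn,(u,v,w,hh) in(("top","t5",(95,175,65,85)),("side","s5",(238,190,60,107))):
    s=7 if n=="top" else 5.6
    f=cv2.imread(f"pics/{fn}.png")[v:v+hh,u:u+w];f=cv2.resize(f,None,fx=s,fy=s,interpolation=2)
    for L_,col in((Ls,(0,0,255)),(Lp,(0,255,0))):
        for l in L_:
            q=(proj(n,l)-[u,v]+.5)*s
            cv2.polylines(f,[np.round(q*8).astype(np.int32)],False,col,1,cv2.LINE_AA,3)
    o.append(f[:595])
H=max(x.shape[0] for x in o)
cv2.imwrite("pics/ov.png",np.hstack([cv2.copyMakeBorder(x,0,H-x.shape[0],0,0,0) for x in o])[:600,:800])
```

```text
(no output)
```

View pics/ov.png

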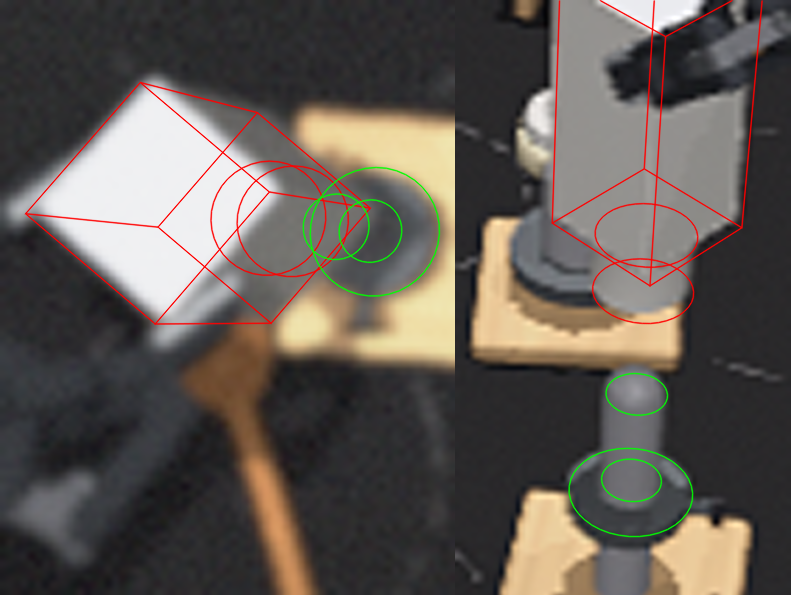

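Top overlay: the carafe base at (150,205) matches the model within about 1–2 mm. Side overlay: the rim centre u=641 agrees with the model's 642, and the rim sits about 3 mm higher than modelled. The carafe is upright over the peg, so I'm lowering it to just above the tip and then slowly past it.

Emit:
apply_moves(commands=[{"dx": 0.0077,"dy": 0.0064,"dz": 0,"rx": 0,"ry": 0,"rz": 0},{"dx": 0.0184,"dy": 0.0154,"dz": 0,"rx": 0,"ry": 0,"rz": 0},{"dx": 0.0268,"dy": 0.0225,"dz": 0,"rx": 0,"ry": 0,"rz": 0},{"dx": 0.0306,"dy": 0.0257,"dz": 0,"rx": 0,"ry": 0,"rz": 0},{"dx": 0.0337,"dy": 0.0283,"dz": 0,"rx": 0,"ry": 0,"rz": 0},{"dx": 0.0367,"dy": 0.0308,"dz": 0,"rx": 0,"ry": 0,"rz": 0},{"dx": 0.0398,"dy": 0.0334,"dz": 0,"rx": 0,"ry": 0,"rz": 0},{"dx": 0.0421,"dy": 0.0353,"dz": 0,"rx": 0,"ry": 0,"rz": 0}])

```text
time_s: 8.0
eef_pos: [528.5, 292.2, 240.4]
ee_rot: [1.514, 1.514, -2.125]
contact_force: [-0.3, 3.2, 1.3]
gripper_width: 55.0
```

Run:
```python
from plan import *
from workcell import robot,capture
o=robot.get_obs();print(o["eef_pos"],o["contact_force"],o["wrist_torque"],place(135,np.radians(-40))[0])
f=capture("top")["frame"];g=capture("side")["frame"];cv2.imwrite("pics/t6.png",f);cv2.imwrite("pics/s6.png",g)
cv2.imwrite("pics/low.png",np.hstack([cv2.resize(f[170:250,95:165],None,fx=5.5,fy=5.5,interpolation=2),cv2.resize(g[205:285,238:308],None,fx=5.5,fy=5.5,interpolation=2)]))
```

```text
[528.53075814 292.23223617 240.4387518 ] [-0.33934594  3.20977896  1.26374986] [1.64280071 1.08232517 0.46930244] [528.44965769 291.54432635 239.78703542]
```

View pics/low.png

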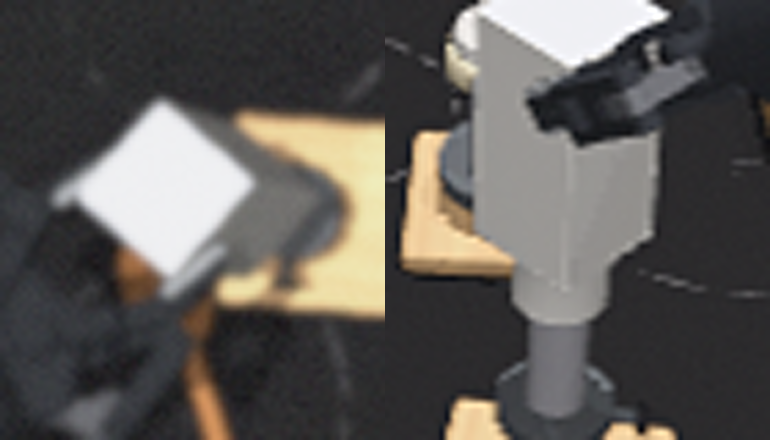

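Side view: the peg tip has entered the neck (neck centre u≈560, peg ≈557). The contact force of +3.2 N in y says the carafe sits a few mm too far toward −y. Shifting it +3 mm in y.

Emit:
apply_moves(commands=[{"dx": 0.0006,"dy": -0.0007,"dz": -0.0012,"rx": 0,"ry": 0,"rz": 0},{"dx": 0.0012,"dy": -0.0015,"dz": -0.0023,"rx": 0,"ry": 0,"rz": 0},{"dx": 0.0012,"dy": -0.0015,"dz": -0.0023,"rx": 0,"ry": 0,"rz": 0}])

```text
time_s: 8.48
eef_pos: [527.8, 293.5, 238.9]
ee_rot: [1.512, 1.51, -2.13]
contact_force: [0.9, 2.3, -1.1]
gripper_width: 55.2
```

Run:
```python
from workcell import robot
o=robot.get_obs();print(o["eef_pos"],o["contact_force"],o["wrist_torque"],o["joint_positions"].round(2))
```

```text
[527.83721441 293.45797346 238.94724419] [ 0.92808173  2.26036093 -1.12349378] [1.90944633 1.321329   0.43544819] [ 1.1   0.34 -0.54  0.94 -1.17 -0.84]
```

Emit:
apply_moves(commands=[{"dx": 0.0004,"dy": -0.0005,"dz": -0.0008,"rx": 0,"ry": 0,"rz": 0},{"dx": 0.0008,"dy": -0.001,"dz": -0.0015,"rx": 0,"ry": 0,"rz": 0},{"dx": 0.0008,"dy": -0.001,"dz": -0.0015,"rx": 0,"ry": 0,"rz": 0}])

```text
time_s: 8.85
eef_pos: [527.8, 294.6, 239.0]
ee_rot: [1.513, 1.507, -2.132]
contact_force: [0.8, -0.3, -2.8]
gripper_width: 55.2
```

Run:
```python
from workcell import robot
o=robot.get_obs();print(o["eef_pos"],o["contact_force"],o["wrist_torque"],o["joint_positions"].round(2))
```

```text
[527.75440073 294.61954214 239.01519489] [ 0.77611101 -0.27315693 -2.75711082] [1.33647163 1.63693656 0.01468465] [ 1.1   0.35 -0.54  0.94 -1.18 -0.84]
```

Emit:
apply_moves(commands=[{"dx": 0.0004,"dy": -0.0005,"dz": -0.0008,"rx": 0,"ry": 0,"rz": 0},{"dx": 0.0027,"dy": 0.0014,"dz": -0.0008,"rx": 0,"ry": 0,"rz": 0},{"dx": 0.005,"dy": 0.0034,"dz": -0.0008,"rx": 0,"ry": 0,"rz": 0},{"dx": 0.0073,"dy": 0.0053,"dz": -0.0008,"rx": 0,"ry": 0,"rz": 0},{"dx": 0.0073,"dy": 0.0053,"dz": -0.0008,"rx": 0,"ry": 0,"rz": 0}])

```text
time_s: 9.48
eef_pos: [528.0, 296.4, 230.2]
ee_rot: [1.512, 1.509, -2.13]
contact_force: [0.2, 0.2, -1.9]
gripper_width: 54.9
```

Run:
```python
from workcell import robot
o=robot.get_obs();print(o["eef_pos"],o["contact_force"],o["wrist_torque"],o["joint_positions"].round(2))
```

```text
[527.95483567 296.35885734 230.1657959 ] [ 0.21453975  0.17027563 -1.85572549] [1.37417335 1.61742141 0.08071858] [ 1.1   0.36 -0.55  0.95 -1.16 -0.85]
```

Emit:
apply_moves(commands=[{"dx": 0.0031,"dy": 0.0026,"dz": 0,"rx": 0,"ry": 0,"rz": 0},{"dx": 0.0061,"dy": 0.0051,"dz": 0,"rx": 0,"ry": 0,"rz": 0},{"dx": 0.0092,"dy": 0.0077,"dz": 0,"rx": 0,"ry": 0,"rz": 0},{"dx": 0.0123,"dy": 0.0103,"dz": 0,"rx": 0,"ry": 0,"rz": 0},{"dx": 0.0153,"dy": 0.0129,"dz": 0,"rx": 0,"ry": 0,"rz": 0},{"dx": 0.0184,"dy": 0.0154,"dz": 0,"rx": 0,"ry": 0,"rz": 0},{"dx": 0.0207,"dy": 0.0174,"dz": 0,"rx": 0,"ry": 0,"rz": 0},{"dx": 0.0207,"dy": 0.0174,"dz": 0,"rx": 0,"ry": 0,"rz": 0}])

```text
time_s: 10.48
eef_pos: [528.1, 296.4, 203.3]
ee_rot: [1.513, 1.509, -2.13]
contact_force: [-0.3, -0.8, -3.3]
gripper_width: 55.1
```

Run:
```python
from workcell import robot
o=robot.get_obs();print(o["eef_pos"],o["contact_force"],o["wrist_torque"],o["joint_positions"].round(2))
```

```text
[528.05311088 296.39305287 203.25760707] [-0.26019598 -0.7665456  -3.30152107] [1.38183539 1.5920801  0.00302154] [ 1.09  0.38 -0.58  0.98 -1.12 -0.91]
```

Emit:
apply_moves(commands=[{"dx": 0.0015,"dy": 0.0013,"dz": 0,"rx": 0,"ry": 0,"rz": 0},{"dx": 0.0031,"dy": 0.0026,"dz": 0,"rx": 0,"ry": 0,"rz": 0},{"dx": 0.0046,"dy": 0.0039,"dz": 0,"rx": 0,"ry": 0,"rz": 0},{"dx": 0.0061,"dy": 0.0051,"dz": 0,"rx": 0,"ry": 0,"rz": 0},{"dx": 0.0077,"dy": 0.0064,"dz": 0,"rx": 0,"ry": 0,"rz": 0},{"dx": 0.0092,"dy": 0.0077,"dz": 0,"rx": 0,"ry": 0,"rz": 0},{"dx": 0.0107,"dy": 0.009,"dz": 0,"rx": 0,"ry": 0,"rz": 0},{"dx": 0.0123,"dy": 0.0103,"dz": 0,"rx": 0,"ry": 0,"rz": 0}])

```text
time_s: 11.48
eef_pos: [528.1, 296.5, 187.4]
ee_rot: [1.513, 1.51, -2.129]
contact_force: [0.4, 0.4, -2.3]
gripper_width: 54.7
```

Run:
```python
from workcell import robot,capture
import cv2
o=robot.get_obs();print(o["eef_pos"],o["contact_force"],o["wrist_torque"])
g=capture("side")["frame"]
cv2.imwrite("pics/low2.png",cv2.resize(g[220:300,238:308],None,fx=7,fy=7,interpolation=2))
```

```text
[528.09634226 296.52565659 187.36537026] [ 0.3621516   0.369223   -2.27871904] [ 1.3206301   1.67047262 -0.10216776]
```

View pics/low2.png

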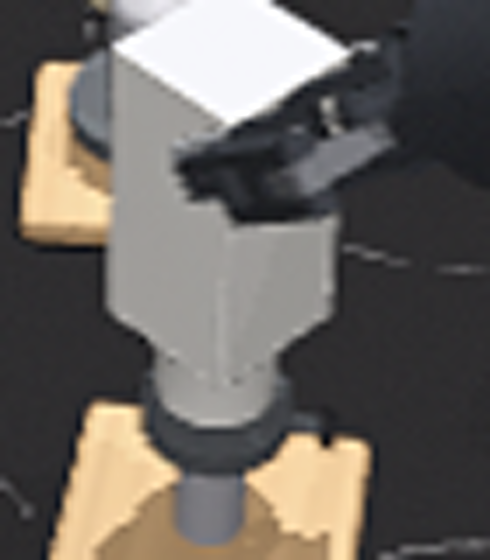

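The side view shows the rim bottom (crop y≈425) just above the collar's front edge, so only a small gap is left. Fine descent at 1 mm per row.

Emit:
apply_moves(commands=[{"dx": 0.0008,"dy": 0.0006,"dz": 0,"rx": 0,"ry": 0,"rz": 0},{"dx": 0.0015,"dy": 0.0013,"dz": 0,"rx": 0,"ry": 0,"rz": 0},{"dx": 0.0023,"dy": 0.0019,"dz": 0,"rx": 0,"ry": 0,"rz": 0},{"dx": 0.0031,"dy": 0.0026,"dz": 0,"rx": 0,"ry": 0,"rz": 0},{"dx": 0.0038,"dy": 0.0032,"dz": 0,"rx": 0,"ry": 0,"rz": 0}])

```text
time_s: 12.15
eef_pos: [528.1, 296.5, 182.4]
ee_rot: [1.513, 1.51, -2.129]
contact_force: [-0.6, 0.7, -2.1]
gripper_width: 55.0
```

Emit:
apply_moves(commands=[{"dx": 0.0008,"dy": 0.0006,"dz": 0,"rx": 0,"ry": 0,"rz": 0},{"dx": 0.0015,"dy": 0.0013,"dz": 0,"rx": 0,"ry": 0,"rz": 0},{"dx": 0.0023,"dy": 0.0019,"dz": 0,"rx": 0,"ry": 0,"rz": 0}])

```text
time_s: 12.52
eef_pos: [528.5, 296.3, 181.7]
ee_rot: [1.516, 1.507, -2.127]
contact_force: [-4.4, -1.1, 8.0]
gripper_width: 55.3
```

Emit:
apply_moves(commands=[{"dx": -0.0005,"dy": -0.0005,"dz": 0,"rx": 0,"ry": 0,"rz": 0},{"dx": -0.0009,"dy": -0.0008,"dz": 0,"rx": 0,"ry": 0,"rz": 0},{"dx": -0.0009,"dy": -0.0008,"dz": 0,"rx": 0,"ry": 0,"rz": 0}])

```text
time_s: 12.9
eef_pos: [528.3, 296.4, 181.7]
ee_rot: [1.514, 1.509, -2.128]
contact_force: [-3.4, 0.4, 6.4]
gripper_width: 55.3
```

Run:
```python
from workcell import robot,capture
import cv2
o=robot.get_obs();print(o["eef_pos"],o["contact_force"],o["wrist_torque"])
g=capture("side")["frame"]
cv2.imwrite("pics/low3.png",cv2.resize(g[220:300,238:308],None,fx=7,fy=7,interpolation=2))
```

```text
[528.26795322 296.43042018 181.66108527] [-3.39459703  0.40632004  6.35751652] [-0.03813288  1.01766144 -0.6040866 ]
```

View pics/low3.png

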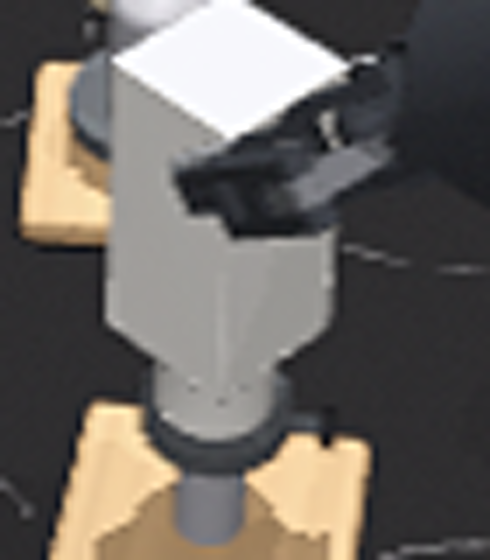

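Rim (crop y≈438) is on the collar, and the load on the tool confirms it: about 9 N of lift. I'll ease off slightly and open.

Emit:
apply_moves(commands=[{"dx": -0.0006,"dy": -0.0005,"dz": 0,"rx": 0,"ry": 0,"rz": 0},{"dx": -0.0006,"dy": -0.0005,"dz": 0,"rx": 0,"ry": 0,"rz": 0}])

```text
time_s: 13.2
eef_pos: [528.2, 296.5, 181.7]
ee_rot: [1.513, 1.51, -2.129]
contact_force: [-0.9, -0.1, 3.3]
gripper_width: 55.1
```

Emit:
apply_moves(commands=[{"dx": 0,"dy": 0,"dz": 0,"rx": 0,"ry": 0,"rz": 0},{"dx": 0,"dy": 0,"dz": 0,"rx": 0,"ry": 0,"rz": 0},{"dx": 0,"dy": 0,"dz": 0,"rx": 0,"ry": 0,"rz": 0},{"dx": 0,"dy": 0,"dz": 0,"rx": 0,"ry": 0,"rz": 0},{"dx": 0,"dy": 0,"dz": 0,"rx": 0,"ry": 0,"rz": 0},{"dx": 0,"dy": 0,"dz": 0,"rx": 0,"ry": 0,"rz": 0}], jaw=0.08)

```text
time_s: 13.95
eef_pos: [528.1, 296.5, 181.5]
ee_rot: [1.513, 1.51, -2.129]
contact_force: [-0.3, -0.6, -0.2]
gripper_width: 80.1
```

Emit:
apply_moves(commands=[{"dx": 0,"dy": -0.01,"dz": 0,"rx": 0,"ry": 0,"rz": 0},{"dx": 0,"dy": -0.025,"dz": 0,"rx": 0,"ry": 0,"rz": 0},{"dx": 0,"dy": -0.045,"dz": 0,"rx": 0,"ry": 0,"rz": 0},{"dx": 0,"dy": -0.07,"dz": 0,"rx": 0,"ry": 0,"rz": 0},{"dx": 0,"dy": -0.095,"dz": 0,"rx": 0,"ry": 0,"rz": 0},{"dx": 0,"dy": -0.12,"dz": 0,"rx": 0,"ry": 0,"rz": 0},{"dx": 0,"dy": -0.14,"dz": 0,"rx": 0,"ry": 0,"rz": 0},{"dx": 0,"dy": -0.15,"dz": 0,"rx": 0,"ry": 0,"rz": 0}])

```text
time_s: 14.95
eef_pos: [438.7, 372.1, 279.1]
ee_rot: [1.512, 1.514, -2.127]
contact_force: [0.5, -0.1, -0.8]
gripper_width: 80.1
```

Run:
```python
from workcell import robot,capture
import cv2,numpy as np
o=robot.get_obs();print(o["eef_pos"],o["contact_force"],o["wrist_torque"],o["gripper_width"])
f=capture("top")["frame"];g=capture("side")["frame"]
cv2.imwrite("pics/end.png",np.hstack([cv2.resize(f[90:270,90:350],(400,277)),cv2.resize(g[200:308,230:386],(400,277),interpolation=2)]))
```

```text
[438.74015762 372.11329778 279.0585725 ] [ 0.47336637 -0.05859161 -0.76253116] [1.02325442 1.1451521  0.02623457] 80.10064643251918
```

View pics/end.png

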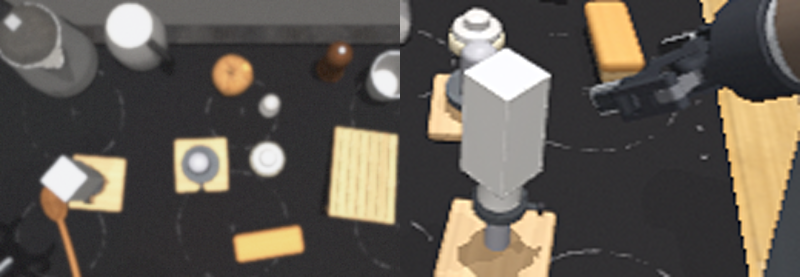

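The carafe stands upright on the slim peg's collar, the gripper is clear, and the other things are where they were.

```bash
python3 -c "
from workcell import robot
print(robot.job_done(),robot.get_obs()['time_s'])"
```

```text
the job is handed in; nothing more can be done
the job is handed in; nothing more can be done
```

The carafe is upside down on the slim peg with its rim on the collar. The gripper is open and clear, about 15 cm back from where it let go, and the job is handed in. The robot's clock read about 15 s of the 58 s allowed.

- **Grasp and turn:** I gripped the carafe near its base, lifted it off the ramp and turned it over while carrying it to the stand.
- **Lowering:** The rim first touched the rounded peg tip about 5 mm off towards the right (−y), with about 5 N. I moved it 6 mm to the left in small steps until the force was gone. I then lowered it slowly until it met the collar at about 77 mm (my camera estimate was 73 mm), peaking at about 11 N.
- **Release:** Before opening the fingers I eased back, which left about 6 N of contact still on the tool. The force then fell to about zero.
- **Last checks:** The final pictures show the carafe upright on the collar and the tool clear of it. The bystanders in view, including the spoon next to the stand, looked unmoved; the crops show only part of the mug.
- **What disagreed:** An early camera fit put the carafe about 6° off vertical. An overlay of the model on the pictures did not bear that out, and it went on without jamming. My first model of the arm was also wrong about the wrist, which I corrected before the move over the peg.

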